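# Set the wall projector's filter wheel to blue

### The arm

A 6-joint arm with a two-finger parallel gripper is mounted at the origin on the work surface. World frame = base frame: x ahead of the robot, y to its left, z up, the work surface at z = 0. Lengths are in m, angles in degrees, forces in N, time in s.
With the tool pointing down it reaches from about 0.375 to 0.825 m from the base axis. Payload 5.5 kg.
Tool frame: the origin (TCP) lies on the centre line of the jaws, within the pads' length; the fingertips stand 8 mm ahead of it and the grasp point (between the pads) lies 11 mm behind it (bot.nose_length is the distance from the TCP to the fingertips, in m); x points along the fingers, z is the direction in which the jaws open and shut, and the axes are right-handed (so a half turn about x gives the same grasp; the last joint's range is limited). The gripper opens to 85 mm and grips with 20 to 120 N. Pads are 22 mm wide; open, the fingers measure 114 mm over their backs; the gripper's body (76 mm by 85 mm) begins 54 mm behind the grasp point. The pads swing forward as they close: fully open they stand 13 mm farther back than shut.
Start: joints at [74.427, 17.962, -2.699, 69.339, 0, 90], TCP at [0.161, 0.578, 0.239] pointing down, gripper open.
Joint ranges: [-152.73, 152.73], [-39.44, 99.34], [-58.76, 71.6], [-118.89, 123.64], [-81.53, 83.1], [-180, 180]. Speed limits (degrees/s): [136.94, 136.94, 172.46, 180, 180, 180].

### API

Orientations are given as [roll, pitch, yaw] about the fixed x, y, z axes, in that order (R = Rz(yaw) Ry(pitch) Rx(roll)).
In Python, from plant import bot gives the robot as it stands.
- The arm moves only by the tool drive_tool, never from a script. Its argument "targets" is a list of rows, each a list of 3 entries, a list of its own where there are three numbers: the shift along the tool's x, y, z in cm, then the turn about the tool's x in degrees, then the opening in per cent of the stroke, from 0 (shut) to 100 (fully open). A call has 1 to 20 rows; each row is the pose to reach, as a shift and turn from the pose commanded when the call began, along the tool's axes at that moment; what a row does not reach only later rows make up. A row lasts 1/10 s, in which the tool goes at most 50 mm and 8.59 degrees, less where a joint would pass 70% of its speed; a pose out of reach is approached as far as the arm can. A call with a gripper value outside its range is refused whole. The fingers move at their own pace and stop on an object; the grip force is fixed at half the most. Time passes only in rows, so rows that repeat a pose let the fingers close. It gives the time, the measured TCP pose, the force and the opening at its end, in the units of the state.
- bot.state(): the state, without advancing time (a new reading comes with each control period).
- bot.read_camera(name): name is "scene" or "top" or "wrist"; returns the picture (400x640x3 uint8, red, green, blue); there is no depth.
- bot.camera_params(name): a dict with "fovy" (degrees; the focal length in pixels is half the picture's height over the tangent of half this angle, whatever the lens; pixels are square), "cx", "cy" (the principal point, pixels), "cam_to_world" (4x4, takes a point from camera to world coordinates); the wrist camera has in their place "mount" (4x4, takes a point from camera to tool coordinates, whose origin is the TCP and whose axes are the tool frame's). Camera axes: x right, y down, z forward; pixel columns grow to the right and rows downward; lengths in m; the calibration is good to about 2 mm. A picture is of the moment at which its call begins: read the wrist's pose just before it. camera_params takes no time and is no camera call.
- bot.finish_job(): hands the job in, once; it reports no verdict.
Trained networks look in the newest picture that a camera, given by its name, has taken for a name from the list of things; names that differ only in an ending like _2 or _b are one class to them, and where a whole thing is asked for, a point or a joint stands for the part that bears it (a point fixed in the world has none). Each returns a list of dicts, best first, with "confidence" (0 to 1); they miss things now and then, are a little off and sometimes report something else, mostly with a low value. They report only what shows in the picture. A call takes as long as a camera call.
- bot.recognise(camera, name): "position" ([column, row] in pixels, amid what is visible of it).
The state is a dict: "t": time; "q": joint angles; "dq": joint speeds; "effort": joint torques, N m; "tool_pos": TCP position; "ee_rot": TCP orientation; "contact_force": force on the tool from outside, world axes, zero at the start; "wrist_torque": the same for the moment, N m; "grip_width": finger opening in m.
Only numpy, scipy, OpenCV 4.12 (cv2) and the standard library are available. Lean on these libraries where they do the work, as an engineer would, in place of code of your own. Each camera call takes 0.05 s, during which the arm holds its last target. There are 200 camera calls.

### The job

The projector on the cutting mat is already aimed at the wall for tracing. Push the tabs on the rim of its filter wheel with the fingertips to step the wheel round until the blue filter sits in front of the lens and the wheel rests in its click stop. Only push, lift nothing: keep off the coloured glass, do not shift the projector off its aim, and leave the other things on the bench where they stand.

Things in the scene. Friction and masses are not known exactly. Their poses are not given: they have to be found in the camera images.
- projector: Dark grey LED image projector, loose on four rubber feet, 4 to 5 kg. x: the way it throws light, out of the lens; y: to its left; z up. Origin on its underside, below the wheel's hub. Foot plate x -240 to 30 mm, 170 mm wide, 16 mm high. Lamp house x -250 to -60 mm, 145 mm wide (knobs reach y = +-96 mm), 160 mm high. It must not move more than 10 mm.
- handle (a point): Middle of the carrying handle's bar on the lamp house, 188 mm above the projector's underside (bar 10 mm thick, along x). Not to be used. Apart from this handle and the narrow wheel bracket (y within 25 mm, x -60 to -20 mm, up to 215 mm high) nothing on the projector stands higher than 160 mm behind the wheel.
- hub (a point): Centre of the filter wheel, on its axis, 162 mm above the projector's underside; its axes are the projector's. The wheel stands upright in front of the lamp house and turns about x: dark grey plate 190 mm across, 5 mm thick, with six round 52 mm glass windows 62 mm from the axis, 60 degrees apart. Seen from the front, counter-clockwise: blue, green, amber, clear, red, magenta.
- tab (a point): Middle of the tab between the blue and green windows, 107 mm from the wheel's axis. Six alike aluminium tabs stand out radially from the rim, each midway between two windows, 60 degrees apart: 5 mm thick, 16 mm wide along the axis, from the rim (95 mm from the axis) to 119 mm. With the wheel in a click stop the two uppermost tabs lean 30 degrees either side of vertical.
- wheel (a joint): Angle of the wheel, rad; 0 or a multiple of 6.283: blue in front of the lens. Growing: turns counter-clockwise from the front: its top moves to the projector's -y side. Turns either way. Click stops every 1.0472 rad (spring ball on a lobed cam): 2.5 to 4 N on a tab pushes it out, and past half-way it runs into the next stop by itself and stays. Starts in any stop but blue, rarely between two.
- blue_filter (a point): Centre of the blue glass window, on the wheel, 62 mm from its axis.
- lens (a point): The point straight in front of the lens, in the plane of the wheel, 62 mm below the hub, where the chosen filter belongs. Fixed to the projector.
- filter_glass: The six coloured glass discs as one body, turning with the wheel; origin at the wheel's centre. Each 52 mm across and 8 mm thick, standing 2 mm proud of the plate on either side. Not to be touched.
- spray_can: Spray can, 65 mm across and 190 mm tall, standing beside the lamp house on the projector's left. Origin at the centre of its underside. To be left alone.
- tape_roll: Blue roll of masking tape lying flat, 104 mm across and 24 mm high, in front of the projector. Origin at the centre of its underside. To be left alone.
- brush: Paint brush 200 mm long lying in front of the projector. To be left alone.
- paint_jar: Ochre paint jar, 60 mm across and 75 mm tall, on the projector's right. Origin at the centre of its underside. To be left alone.
- paper_cup: Paper cup, 78 mm across and 90 mm tall, left of the mat. Origin at the centre of its underside. To be left alone.
- paint_tin: Blue tin, 100 mm across and 110 mm tall, right of the mat. Origin at the centre of its underside. To be left alone.
- filling_knife: Filling knife 210 mm long lying left of the mat. To be left alone.

How it is judged (in metres and radians):
At the end, for the whole second after the job is handed in: The centre of the blue window is within 7 mm of the point in front of the lens (in its click stop), the wheel is at rest, the projector stands within 10 mm of where it was and the other things within 20 mm (distance between blue_filter and lens below 0.007 m and velocity of joint wheel between -0.1 and 0.1 rad/s and distance of each of lens, hub, projector from where it was at the start of the episode below 0.01 m and distance of each of spray_can, tape_roll, brush, paint_jar, paper_cup, paint_tin, filling_knife from where it was at the start of the episode below 0.02 m); the robot touches nothing.
It fails at once if the projector is shifted, turned, tipped or lifted by more than 10 mm (distance of any of lens, hub, projector from where it was at the start of the episode above 0.01 m).
It fails at once if the filter glass is touched (contact force between the arm and filter_glass above 0.5 N).
It fails at once if another thing on the bench is lifted or moved by more than 20 mm (distance of any of spray_can, tape_roll, brush, paint_jar, paper_cup, paint_tin, filling_knife from where it was at the start of the episode above 0.02 m).
It also fails if it takes over 54 s, if anything falls off the work surface, if the arm or the gripper's body presses on something with over 40 N, if the wrist force passes 120 N, or if a joint passes its speed limit or range.

## Working session

There is one attempt and no reset: what is moved stays moved. The work goes in short steps, Python scripts to look and compute and a tool call to move; the robot and the scene stay as the last step left them, time stands still between calls to the robot, and variables do not carry over. Pictures are saved under pics/ and viewed, about 8 in all and at most 12, crops included, and the job is handed in when it is done.

Besides the shell and the picture viewer there is one more tool, called as a command line: name --argument value ..., lists and objects as JSON in quotes. drive_tool: Moves the arm, as the interface text tells. Its arguments: {"type":"object","properties":{"targets":{"type":"array"}},"required":["targets"]}

```bash
mkdir -p pics; python3 - <<'E'
from plant import bot
import cv2,numpy as np
s=bot.state();print(s['t'],s['tool_pos'],s['ee_rot'])
for c in ['scene','top']:
    im=bot.read_camera(c);cv2.imwrite(f'pics/{c}0.png',im[:,:,::-1])
    p=bot.camera_params(c);print(c,p['fovy'],p['cx'],p['cy'],np.round(p['cam_to_world'],4).tolist())
    for n in ['projector','handle','hub','tab','blue_filter','lens','spray_can','paint_jar','tape_roll','brush']:
        print(n,[(np.round(d['position'],1).tolist(),round(d['confidence'],2)) for d in bot.recognise(c,n)[:3]])
print(bot.camera_params('wrist'))
E
```

```text
0.0 [0.16092173 0.57742822 0.23846257] [ 179.75303242   89.90426542 -105.81896912]
scene 47.919909301838004 316.9157869327783 198.6452330024502 [[0.7808, 0.4692, -0.4125, 1.1885], [0.6245, -0.5675, 0.5367, -0.8499], [0.0178, -0.6766, -0.7361, 1.2998], [0.0, 0.0, 0.0, 1.0]]
projector [([326.1, 187.7], 0.68)]
handle [([327.1, 191.7], 0.79)]
hub [([324.7, 192.3], 0.57)]
tab [([347.3, 189.9], 0.61), ([352.5, 268.5], 0.43)]
blue_filter [([345.8, 190.5], 0.87)]
lens [([325.9, 187.9], 0.72)]
spray_can [([351.3, 148.7], 0.92)]
paint_jar [([296.7, 248.9], 0.87), ([357.9, 120.9], 0.63)]
tape_roll [([352.2, 252.3], 0.6)]
brush [([390.1, 217.1], 0.6), ([326.9, 190.8], 0.46)]
top 46.9287792328314 315.98601252405183 203.1206303313571 [[-0.0158, -0.9962, 0.0851, 0.4117], [-0.9999, 0.0161, 0.0029, 0.0073], [-0.0042, -0.0851, -0.9964, 1.5221], [0.0, 0.0, 0.0, 1.0]]
projector [([291.2, 212.9], 0.8)]
handle [([292.6, 212.9], 0.96)]
hub [([294.1, 216.7], 0.61)]
tab [([291.2, 173.5], 0.68), ([293.2, 213.5], 0.43)]
blue_filter []
lens [([293.4, 214.3], 0.84)]
spray_can [([221.1, 220.7], 0.87), ([284.1, 175.5], 0.5)]
paint_jar [([368.8, 191.1], 0.58)]
tape_roll [([346.6, 147.4], 0.67), ([258.9, 144.3], 0.45), ([221.2, 222.5], 0.29)]
brush [([255.9, 143.9], 0.64)]
{'fovy': 70.79217403815365, 'cx': 317.04612124391093, 'cy': 195.13986375210897, 'mount': array([[-1.15877335e-05, -2.78570784e-01,  9.60415701e-01,
        -1.36177767e-01],
       [ 5.36776622e-04, -9.60415564e-01, -2.78570738e-01,
         7.04903494e-02],
       [ 9.99999856e-01,  5.12300692e-04,  1.60659324e-04,
         2.04651244e-04],
       [ 0.00000000e+00,  0.00000000e+00,  0.00000000e+00,
         1.00000000e+00]])}
```

```bash
python3 - <<'E'
import cv2
a=cv2.imread('pics/scene0.png')[90:300,220:460];b=cv2.imread('pics/top0.png')[110:290,190:410]
cv2.imwrite('pics/a.png',cv2.resize(a,None,fx=2.8,fy=2.8,interpolation=2))
cv2.imwrite('pics/b.png',cv2.resize(b,None,fx=3.3,fy=3.3,interpolation=2))
E
```

```text
(no output)
```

View pics/a.png

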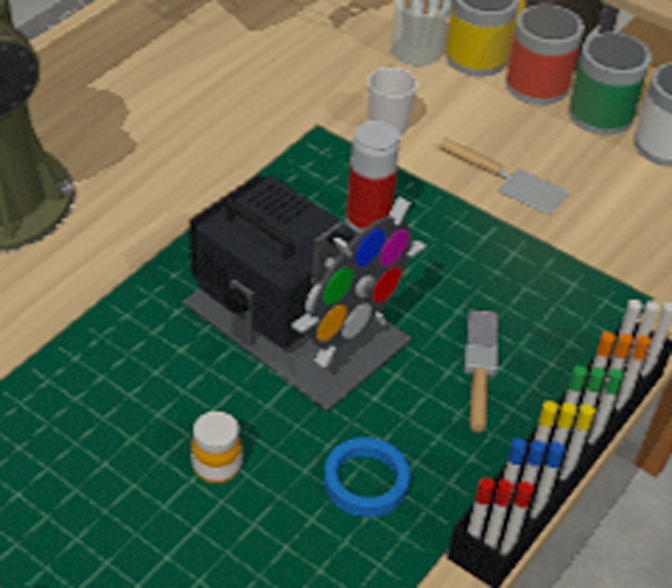

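View pics/b.png

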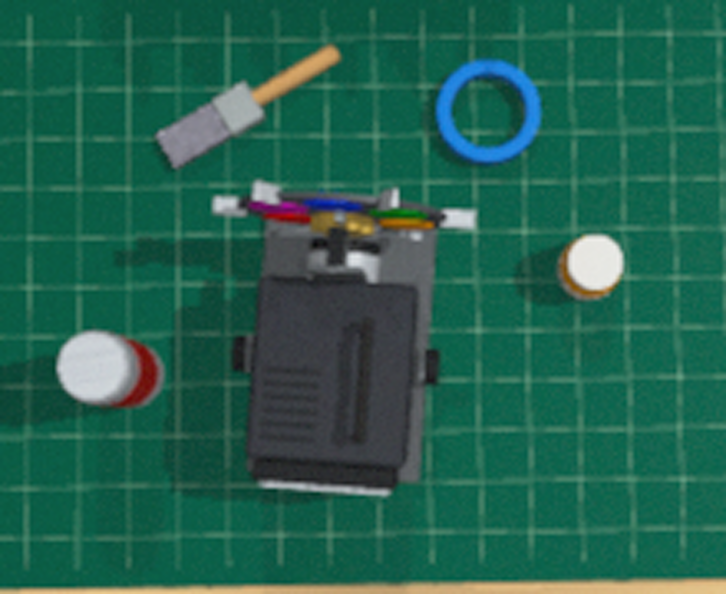

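```bash
cat > fit.py <<'E'
from plant import bot
import numpy as np
from scipy.optimize import least_squares
C={c:bot.camera_params(c) for c in('scene','top')}
def proj(c,P):
    p=C[c];T=np.linalg.inv(p['cam_to_world']);q=T[:3,:3]@P+T[:3,3]
    f=200/np.tan(np.radians(p['fovy']/2));return f*q[:2]/q[2]+[p['cx'],p['cy']]
def world(v,l):
    x,y,z,a=v[:4];c,s=np.cos(a),np.sin(a)
    return np.array([x+c*l[0]-s*l[1],y+s*l[0]+c*l[1],z+l[2]])
# ccw from front (viewer looks along -x, y to the right): up->-y?  front-view angle t from top toward -y... 
def whl(r,t): return [0,r*np.sin(t),162+0-0+r*np.cos(t)]
E
python3 - <<'E'
from fit import *
S=lambda u,v:np.array([u/2.8+220,v/2.8+90]);T=lambda u,v:np.array([u/3.3+190,v/3.3+110])
d=np.radians
obs=[('scene',S(*p),('w',62,t)) for p,t in [((370,245),0),((394,246),60),((387,285),120),((357,320),180),((331,322),240),((337,285),300)]]
obs+=[('top',T(*p),('w',107,t)) for p,t in [((228,205),90),((265,191),30),((390,197),-30),((460,218),-90)]]
obs+=[('top',T(*p),('l',q)) for p,q in [((260,278),(-60,72.5,160)),((415,288),(-60,-72.5,160))]]
def res(v):
    r=[]
    for c,px,o in obs:
        l=o[1] if o[0]=='l' else whl(o[1],d(o[2])+v[4])
        r.append(proj(c,world(v,np.array(l)/1000))-px)
    return np.concatenate(r)
s=least_squares(res,[.6,.08,.002,0,0],loss='soft_l1')
print(s.x,np.degrees(s.x[3:]));print(np.round(res(s.x).reshape(-1,2),1).tolist())
st=bot.state();from scipy.spatial.transform import Rotation as R
print(np.round(R.from_euler('xyz',st['ee_rot'],degrees=True).as_matrix(),3),bot.nose_length)
E
```

```text
[ 6.16296434e-01  7.69333456e-02  5.34231229e-04 -8.54737074e-02
  8.79304750e-02] [-4.89728269  5.03804511]
[[-0.9, 0.7], [-0.8, 0.2], [-0.8, -0.8], [-0.8, -0.1], [-0.4, 0.1], [-0.5, 0.2], [-0.9, -0.2], [-0.5, -0.1], [-0.3, 0.1], [-0.2, -0.2], [-1.1, -2.0], [0.6, -1.6]]
[[-0.    -0.963  0.268]
 [-0.     0.268  0.963]
 [-1.     0.    -0.   ]] 0.008
```

drive_tool --targets '[[[-5,0,0],0,0],[[-10,0,0],0,0],[[-10,-55.7,-27.7],-10.7,0],[[-10,-55.7,-27.7],-10.7,0],[[-10,-55.7,-27.7],-10.7,0],[[-10,-55.7,-27.7],-10.7,0],[[-10,-55.7,-27.7],-10.7,0],[[-10,-55.7,-27.7],-10.7,0],[[-10,-55.7,-27.7],-10.7,0],[[-10,-55.7,-27.7],-10.7,0],[[-10,-55.7,-27.7],-10.7,0],[[-10,-55.7,-27.7],-10.7,0],[[-10,-55.7,-27.7],-10.7,0],[[-10,-55.7,-27.7],-10.7,0],[[-10,-55.7,-27.7],-10.7,0],[[-10,-55.7,-27.7],-10.7,0],[[-10,-55.7,-27.7],-10.7,0],[[-10,-55.7,-27.7],-10.7,0]]'

```text
t: 2.9
tool_pos: [0.6225, 0.1624, 0.3395]
ee_rot: [45.4, 90.0, 130.6]
contact_force: [-0.4, 0.2, 0.3]
grip_width: -0.0002
```

```bash
cat > w.py <<'E'
import sys,cv2
from fit import *
from scipy.spatial.transform import Rotation as R
def look(n):
    s=bot.state();p=bot.camera_params('wrist');M=np.eye(4)
    M[:3,:3]=R.from_euler('xyz',s['ee_rot'],degrees=True).as_matrix();M[:3,3]=s['tool_pos']
    im=bot.read_camera('wrist');p['cam_to_world']=M@p['mount'];C['wrist']=p
    print(s['t'],s['tool_pos'],s['ee_rot'],s['contact_force'])
    return s,im[:,:,::-1].copy()
V=[.6163,.0769,.0005,-.0855,.0]
if __name__=='__main__':
    s,im=look('w');cv2.imwrite(f'pics/{sys.argv[1]}_raw.png',im)
    for t in (-30,30):
        for r in (95,119):
            q=proj('wrist',world(V,np.array(whl(r,np.radians(t)))/1000));print(t,r,q)
            cv2.circle(im,tuple(int(k) for k in q),2,(0,255,255),-1)
    cv2.imwrite(f'pics/{sys.argv[1]}.png',im)
E
python3 w.py w1
```

```text
2.9 [0.62252881 0.16244218 0.33945856] [ 45.37968383  89.97579817 130.56412641] [-0.37267406  0.16200555  0.31084244]
-30 95 [161.500465   200.03039267]
-30 119 [132.24399662 207.7912733 ]
30 95 [272.21651857 200.22924959]
30 119 [283.42727287 208.05906906]
```

View pics/w1.png

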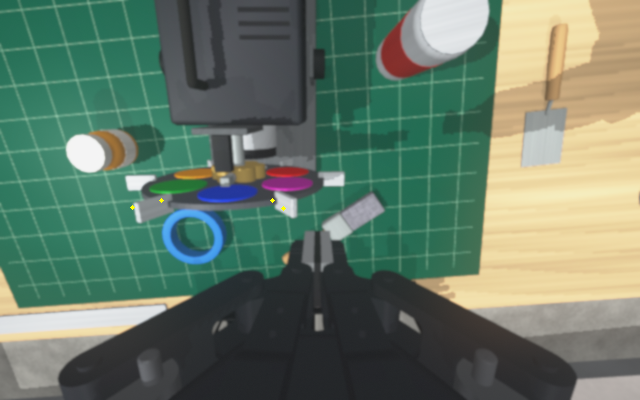

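```bash
python3 - <<'E'
import cv2
a=cv2.imread('pics/w1_raw.png')[150:280,115:360]
cv2.imwrite('pics/w1c.png',cv2.resize(a,None,fx=3.2,fy=3.2,interpolation=2))
E
```

```text
(no output)
```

View pics/w1c.png

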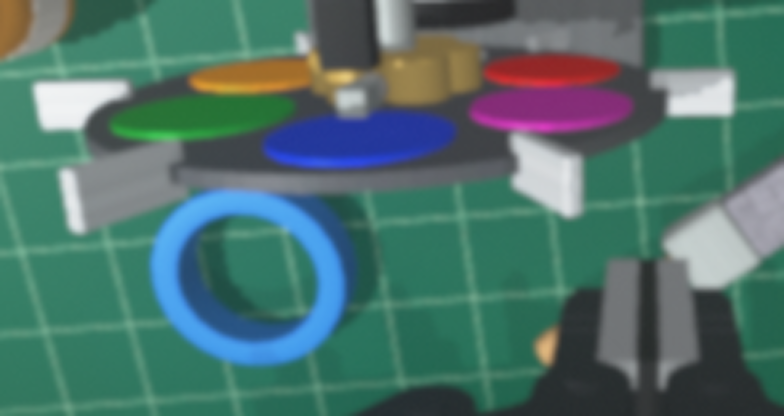

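```bash
python3 - <<'E'
from w import *
s,im=look('x')
d=np.radians
Tm=np.eye(4);
M=C['wrist']['cam_to_world']@np.linalg.inv(bot.camera_params('wrist')['mount'])
for dx in(0,.008): print(dx,[proj('wrist',(M@[dx,y,0,1])[:3]).round(1).tolist() for y in(-.011,.011)])
obs=[((294.4,209.4),119,30,0),((137.5,212.5),119,-30,0),((344,178.8),119,90,0),((126.6,182.8),119,-90,0),((227.5,193.1),62,0,-4),((287.2,183.8),62,60,-4),((178.4,186),62,-60,-4)]
def res(v):
    r=[]
    for px,rr,t,x in obs:
        l=whl(rr,d(t)+v[3]);l[0]=x
        r.append(proj('wrist',world([v[0],v[1],.001,v[2]],np.array(l)/1000))-px)
    return np.concatenate(r)
o=least_squares(res,[.616,.077,-.085,0],loss='soft_l1');print(o.x[:2],np.degrees(o.x[2:]),res(o.x).reshape(-1,2).round(1).tolist())
E
```

```text
2.95 [0.62246236 0.16264809 0.33963203] [-4.68813092 89.98209783 80.52251824] [ 0.06885744  0.15960244 -0.01544876]
0 [[316.7, 269.0], [316.7, 231.8]]
0.008 [[316.7, 261.6], [316.7, 225.9]]
[0.61872407 0.07334681] [-5.36532439  6.35278749] [[-0.7, -0.2], [0.9, 0.8], [-2.8, 0.8], [0.5, 0.0], [0.4, -0.7], [-1.2, -0.3], [0.7, -0.8]]
```

drive_tool --targets '[[[0,0,1.2],0,0],[[4,0,1.2],0,0],[[8,0,1.2],0,0],[[8,0,1.2],0,0],[[8,0,0.2],0,0],[[8,0,-0.6],0,0],[[7.9,0,-1.2],0,0],[[7.7,0,-1.8],0,0],[[7.5,0,-2.4],0,0],[[7.3,0,-3.0],0,0]]'

```text
t: 4.0
tool_pos: [0.6227, 0.1356, 0.2734]
ee_rot: [-34.9, 89.2, 50.3]
contact_force: [-7.0, 12.6, 18.9]
grip_width: 0.0
```

```bash
python3 w.py w2
```

```text
4.0 [0.62274105 0.13556077 0.27340225] [-34.8969199   89.21823265  50.32181826] [-7.02656493 12.55348248 18.901148  ]
-30 95 [146.10787926 227.4998325 ]
-30 119 [102.94923297 242.38704857]
30 95 [297.96571903 227.19464038]
30 119 [317.42808487 241.82710287]
```

View pics/w2_raw.png

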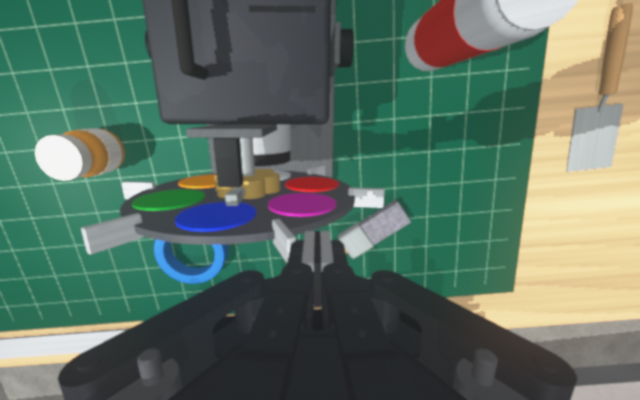

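drive_tool --targets '[[[-2,0,0.5],0,0],[[-2,0,4],0,0],[[-2,0,4],0,0],[[-0.5,0,4],0,0],[[-0.5,0,4],0,0],[[-0.5,0,4],0,0]]'

```text
t: 4.65
tool_pos: [0.6244, 0.171, 0.2725]
ee_rot: [-77.7, 89.9, 7.4]
contact_force: [0.1, 0.6, -0.2]
grip_width: 0.0002
```

```bash
python3 w.py w3; python3 - <<'E'
import cv2
a=cv2.imread('pics/w3_raw.png')[150:280,90:390]
cv2.imwrite('pics/w3c.png',cv2.resize(a,None,fx=2.6,fy=2.6,interpolation=2))
E
```

```text
4.65 [0.62440545 0.17096874 0.27253699] [-77.69091145  89.94119863   7.40214749] [ 0.07860111  0.57346784 -0.19460976]
-30 95 [ 91.06428371 229.94206534]
-30 119 [ 40.84519875 244.77217575]
30 95 [242.14395471 229.98069216]
30 119 [254.14218535 244.82250318]
```

View pics/w3c.png

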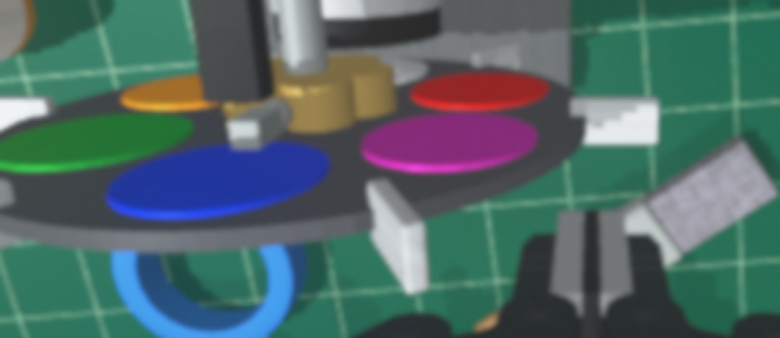

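```bash
python3 - <<'E'
from w import *
d=np.radians
def cam(pos,rpy,n):
    M=np.eye(4);M[:3,:3]=R.from_euler('xyz',rpy,degrees=True).as_matrix();M[:3,3]=pos
    p=bot.camera_params('wrist');p['cam_to_world']=M@p['mount'];C[n]=p
cam([.6225,.1625,.3395],[45.38,89.976,130.564],'A')
cam([.62440545,.17096874,.27253699],[-77.69091,89.94119,7.402147],'B')
A=[((294.4,209.4),119,30,0),((137.5,212.5),119,-30,0),((344,178.8),119,90,0),((126.6,182.8),119,-90,0),((227.5,193.1),62,0,-4),((287.2,183.8),62,60,-4),((178.4,186),62,-60,-4)]
B=[((173.8,219.2),62,0,-4),((263.1,204.6),62,60,-4),((274.6,185),62,120,-4),((342.7,196.9),119,90,0)]
def res(v,obs,n,k):
    r=[]
    for px,rr,t,x in obs:
        l=whl(rr,d(t)+v[k]);l[0]=x
        r.append(proj(n,world([v[0],v[1],v[4],v[2]],np.array(l)/1000))-px)
    return np.concatenate(r)
f=lambda v:np.r_[res(v,A,'A',3),res(v,B,'B',5)]
o=least_squares(f,[.616,.077,-.085,0,.001,0],loss='soft_l1');v=o.x;print(v[:2],v[4],np.degrees(v[[2,3,5]]),f(v).reshape(-1,2).round(1).tolist())
# predicted tab corners in B
for x in(-8,8):
  for r in(95,119):
    l=whl(r,d(30)+v[5]);l[0]=x;print(x,r,(proj('B',world([v[0],v[1],v[4],v[2]],np.array(l)/1000))-[90,150])*2.6, l)
M=C['B']['cam_to_world']@np.linalg.inv(C['B']['mount'])
print([((proj('B',(M@[dx,-.011,z,1])[:3])-[90,150])*2.6).round(0).tolist() for dx in (0,.008) for z in(-.013,.013)],[((proj('B',(M@[dx,.011,z,1])[:3])-[90,150])*2.6).round(0).tolist() for dx in (0,.008) for z in(-.013,.013)])
for n in ['projector','handle','spray_can']:
    bot.read_camera('top');print(n,[(np.round(k['position'],1).tolist(),round(k['confidence'],2)) for k in bot.recognise('top',n)[:1]])
E
```

```text
[0.61785211 0.07532697] 0.005552250267571058 [-4.99733707  5.85849145 -0.6497793 ] [[0.3, 0.2], [-1.3, 1.9], [-0.5, 0.4], [0.1, 0.7], [0.3, -0.4], [-0.1, -0.4], [0.3, -0.4], [0.7, -1.3], [-0.6, -0.5], [0.2, -0.2], [0.1, 1.1]]
-8 95 [377.29315772 192.66055553] [-8, np.float64(46.56393144990149), np.float64(244.80579863710557)]
-8 119 [406.22941011 231.41664636] [-8, np.float64(58.32745097408713), np.float64(265.7251582927954)]
8 95 [382.61422072 255.18958503] [8, np.float64(46.56393144990149), np.float64(244.80579863710557)]
8 119 [411.40404357 300.95623974] [8, np.float64(58.32745097408713), np.float64(265.7251582927954)]
[[527.0, 309.0], [651.0, 310.0], [530.0, 290.0], [648.0, 290.0]] [[525.0, 213.0], [654.0, 213.0], [528.0, 197.0], [651.0, 197.0]]
projector [([299.7, 201.8], 0.91)]
handle [([304.5, 200.8], 0.97)]
spray_can []
```

drive_tool --targets '[[[1.4,0,0],0,0],[[1.4,0,0],0,0],[[1.4,0,0],0,0],[[1.4,0,-1.2],0,0],[[1.4,0,-2.4],0,0],[[1.4,0,-2.4],0,0]]'

```text
t: 5.6
tool_pos: [0.6223, 0.1466, 0.2585]
ee_rot: [-42.4, 89.9, 42.7]
contact_force: [-0.4, 0.6, 1.0]
grip_width: 0.0003
```

drive_tool --targets '[[[0,0,-0.5],0,0],[[0,0,-1.0],0,0],[[-0.1,0,-1.5],0,0],[[-0.1,0,-1.5],0,0]]'

```text
t: 6.0
tool_pos: [0.6211, 0.1318, 0.2589]
ee_rot: [-117.5, 89.9, -32.4]
contact_force: [0.0, 0.1, 0.3]
grip_width: -0.0
```

```bash
python3 w.py w4; python3 - <<'E'
import cv2
a=cv2.imread('pics/w4_raw.png')[150:300,90:390]
cv2.imwrite('pics/w4c.png',cv2.resize(a,None,fx=2.6,fy=2.6,interpolation=2))
E
```

```text
6.0 [0.62105904 0.1318319  0.25891866] [-117.49371209   89.92823081  -32.40953223] [0.03889676 0.05527017 0.33103007]
-30 95 [140.61253108 239.22026268]
-30 119 [ 92.71742642 256.6701425 ]
30 95 [303.62829962 239.29264935]
30 119 [325.19914233 256.77964874]
```

View pics/w4c.png

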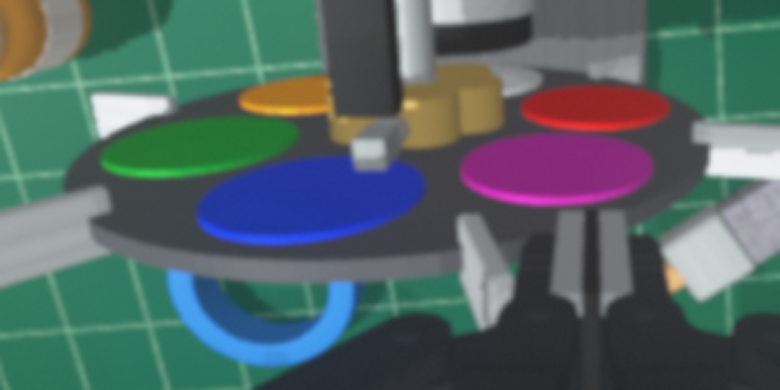

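```bash
cat > ang.py <<'E'
from w import *
import cv2
def angle(im,v,n='wrist',verbose=1):
    """fit wheel angle from blue/magenta/green/... blobs"""
    h=cv2.cvtColor(im,cv2.COLOR_BGR2HSV);out={}
    for nm,lo,hi,k in [('blue',112,128,0),('magenta',142,160,60),('green',54,66,-60)]:
        m=cv2.inRange(h,(lo,150,70),(hi,255,255));m[:150]=0
        if nm!='blue':m[225:]=0
        c,l,st,ce=cv2.connectedComponentsWithStats(m)
        if c>1:
            i=1+np.argmax(st[1:,4])
            if st[i,4]>150: out[nm]=(ce[i],k,st[i,4])
    def r(a,full=0):
        q=[]
        for px,k,_ in out.values():
            l=whl(62,np.radians(k)+a[0]);l[0]=-4;q.append(proj(n,world(v,np.array(l)/1000))-px)
        return np.concatenate(q)
    o=least_squares(r,[0.]);print({k:(t[0].round(1).tolist(),int(t[2])) for k,t in out.items()},'angle',np.degrees(o.x),r(o.x).round(1))
if __name__=='__main__':
    s,im=look('');
    angle(im,[.6179,.0753,.0055,-.0872])
E
python3 ang.py
```

```text
6.05 [0.62081009 0.13183228 0.25840176] [-166.55171346   89.94129639  -81.47018961] [ 0.46383454  1.24745788 -0.24993259]
{'blue': ([207.6, 228.0], 2199), 'magenta': ([303.6, 214.1], 1400), 'green': ([165.7, 206.9], 1200)} angle [-10.96697573] [ 1.6 -2.4 -0.7  0.7  2.3 -1.5]
```

drive_tool --targets '[[[-0.5,0,-0.3],0,0],[[-1.0,0,-0.7],0,0],[[-1.3,0,-1.2],0,0],[[-1.5,0,-1.8],0,0],[[-1.7,0,-2.4],0,0],[[-1.9,0,-3.0],0,0],[[-2.0,0,-3.6],0,0],[[-2.0,0,-4.2],0,0],[[-2.0,0,-4.8],0,0],[[-2.0,0,-5.2],0,0],[[-2.0,0,-5.2],0,0],[[-2.0,0,-5.2],0,0],[[-2.0,0,-5.2],0,0]]'

```text
t: 7.4
tool_pos: [0.6164, 0.081, 0.2782]
ee_rot: [122.4, 90.0, -152.5]
contact_force: [0.4, 0.3, 0.2]
grip_width: 0.0002
```

```bash
python3 ang.py
```

```text
7.4 [0.61635498 0.0810188  0.27820885] [ 122.36382447   89.9908765  -152.49698023] [0.36030742 0.2702251  0.18398844]
{'blue': ([250.5, 208.1], 1352), 'magenta': ([332.0, 214.5], 1338), 'green': ([249.0, 187.7], 561)} angle [-45.01587738] [ 1.3 -1.  -0.4  0.1  0.1 -0.5]
```

drive_tool --targets '[[[-1,0,0],0,0],[[-3,0,0],0,0],[[-3,0,0],0,0],[[-3,0,0],0,0]]'

```text
t: 7.85
tool_pos: [0.6168, 0.0811, 0.3089]
ee_rot: [-77.9, 89.9, 7.3]
contact_force: [0.6, 0.6, -0.7]
grip_width: 0.0
```

```bash
python3 ang.py
```

```text
7.85 [0.61684273 0.08108173 0.30893161] [-77.878323    89.91249291   7.25916572] [ 0.60470681  0.62115258 -0.65172352]
{'blue': ([250.5, 191.8], 804), 'magenta': ([309.6, 202.6], 1040), 'green': ([262.0, 176.7], 326)} angle [-59.60740954] [ 1.1 -0.6  0.6 -1.   1.6 -0.3]
```

drive_tool --targets '[[[0,0,4.5],0,0],[[0,0,9],0,0],[[0,0,9],0,0],[[2.5,0,9],0,0],[[5,0,9],0,0],[[5,0,9],0,0],[[5,0,8],0,0],[[5,0,7],0,0],[[5,0,6],0,0],[[5,0,5.3],0,0],[[4.5,0,4.8],0,0],[[4.0,0,4.4],0,0],[[3.7,0,3.9],0,0],[[3.5,0,3.3],0,0],[[3.3,0,2.7],0,0],[[3.1,0,2.1],0,0],[[3,0,1.5],0,0],[[3,0,0.9],0,0],[[3,0,0.3],0,0],[[3,0,-0.1],0,0]]'

```text
t: 9.9
tool_pos: [0.6162, 0.0791, 0.2782]
ee_rot: [169.0, 90.0, -105.9]
contact_force: [-1.0, -0.5, -0.1]
grip_width: -0.0002
```

drive_tool --targets '[[[0,0,0],0,0],[[0,0,0],0,0],[[-1,0,0],0,0],[[-3,0,0],0,0],[[-3,0,0],0,0],[[-3,0,0],0,0]]'

```text
t: 10.5
tool_pos: [0.6168, 0.0802, 0.3089]
ee_rot: [-77.7, 89.9, 7.4]
contact_force: [1.0, -0.4, 0.1]
grip_width: -0.0004
```

```bash
sed -i "s/,'angle'/,'angle'/; s/('blue',112,128,0),/('blue',112,128,0),('red',0,4,120),/" ang.py; python3 ang.py; python3 w.py w5
```

```text
10.5 [0.61680073 0.08017067 0.30892644] [-77.71934351  89.90988893   7.42637832] [ 1.01370216 -0.36774504  0.10913159]
{'blue': ([262.8, 176.8], 386), 'red': ([312.6, 202.5], 993), 'magenta': ([251.9, 191.8], 710)} angle [-118.54118256] [ 1.  -0.2  0.2 -1.   1.1 -0.4]
10.55 [0.61636306 0.08007832 0.3081496 ] [-75.0496442   89.98873137  10.0910132 ] [-0.88893118 -0.5631328   0.28345623]
-30 95 [249.29261289 211.40015728]
-30 119 [224.57468404 221.599197  ]
30 95 [375.81895912 211.54200553]
30 119 [399.59650679 221.79258896]
```

View pics/w5_raw.png

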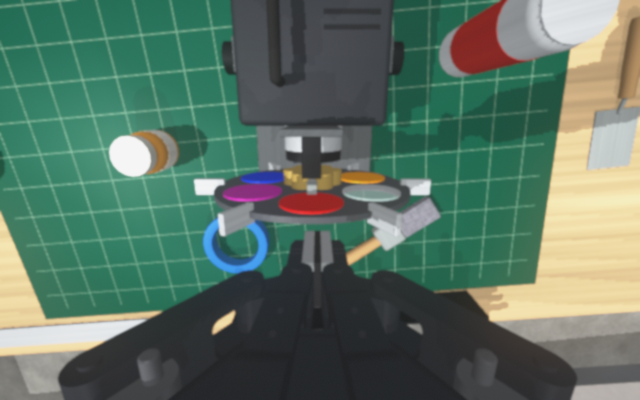

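The wrist picture shows red at the top (312,203) and blue at the lower right side of the projector (263,177), so one more step is needed; nothing else looks disturbed.

drive_tool --targets '[[[0,0,4.5],0,0],[[0,0,9],0,0],[[0,0,9],0,0],[[2.5,0,9],0,0],[[5,0,9],0,0],[[5,0,9],0,0],[[5,0,8],0,0],[[5,0,7],0,0],[[5,0,6],0,0],[[5,0,5.3],0,0],[[4.5,0,4.8],0,0],[[4.0,0,4.4],0,0],[[3.7,0,3.9],0,0],[[3.5,0,3.3],0,0],[[3.3,0,2.7],0,0],[[3.1,0,2.1],0,0],[[3,0,1.5],0,0],[[3,0,0.9],0,0],[[3,0,0.3],0,0],[[3,0,-0.1],0,0]]'

```text
t: 12.6
tool_pos: [0.6161, 0.0781, 0.2782]
ee_rot: [171.0, 90.0, -103.9]
contact_force: [0.2, 0.3, -0.7]
grip_width: 0.0001
```

drive_tool --targets '[[[0,0,0],0,0],[[0,0,0],0,0],[[-1,0,0],0,0],[[-3,0,0],0,0],[[-3,0,0],0,0],[[-3,0,0],0,0]]'

```text
t: 13.2
tool_pos: [0.6167, 0.0792, 0.3089]
ee_rot: [-78.6, 89.9, 6.5]
contact_force: [-0.1, -0.7, -0.6]
grip_width: 0.0
```

```bash
sed -i "s/('red',0,4,120),/('red',0,4,120),('amber',15,22,-120),/" ang.py; python3 ang.py; python3 w.py w6
```

```text
13.2 [0.61669261 0.07916207 0.30893221] [-78.61677977  89.91072401   6.52774835] [-0.11261267 -0.72668437 -0.62138417]
{'red': ([252.7, 191.7], 706), 'amber': ([372.0, 191.7], 784), 'magenta': ([263.7, 177.1], 352), 'green': ([362.4, 176.8], 344)} angle [-179.61404571] [ 1.  -0.6 -0.  -0.5  1.6 -0.7 -1.2 -0.3]
13.25 [0.61625189 0.0790857  0.30812707] [-64.83014786  89.99311767  20.31105403] [-0.08031955 -0.29590655 -0.66140939]
-30 95 [250.61851778 211.45027949]
-30 119 [226.03708189 221.65274808]
30 95 [377.15210579 211.59324916]
30 119 [401.070398   221.84767315]
```

View pics/w6_raw.png

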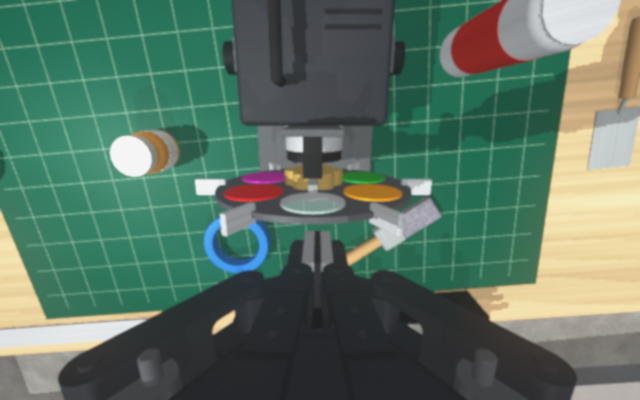

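drive_tool --targets '[[[-4,0,0],0,0],[[-6,0,0],0,0],[[-6,0,0],0,0],[[-6,0,0],0,0]]'

```text
t: 13.7
tool_pos: [0.6162, 0.0789, 0.3676]
ee_rot: [99.3, 90.0, -175.6]
contact_force: [0.5, -0.4, -0.3]
grip_width: -0.0001
```

```bash
python3 - <<'E'
from ang import *
s,im=look('');angle(im,[.6179,.0753,.0055,-.0872])
print(bot.finish_job())
E
```

```text
13.7 [0.61623491 0.0789391  0.36762516] [  99.27124997   89.97978712 -175.60147668] [ 0.45161344 -0.40159511 -0.31770408]
{'red': ([264.3, 178.3], 361), 'amber': ([362.1, 178.0], 438), 'magenta': ([272.2, 168.1], 203), 'green': ([355.6, 167.6], 189)} angle [-179.72897835] [ 1.1 -0.6  0.1 -0.1  1.2 -0.6 -0.8  0. ]
the job is handed in; nothing more can be done
None
```

The blue filter is now in front of the lens. I pushed the upper rim tab over the top three times with the shut fingertips, lifted clear and handed the job in at about 13.7 s.

- **Filter position:** the last wrist picture put the wheel 0.3° from the blue click stop. The clear window was at the top, so blue is at the lens. I worked this out from the other windows, because blue itself was hidden at the bottom.
- **Robot clear of everything:** the tool was raised well above the wheel, with contact forces within sensor noise.
- **First push went wrong:** the fingers pressed on the end of the tab with about 23 N. I backed off and pushed again from lower down. That contact only turned the wheel about 6° back into its stop.
- **Projector:** the wheel-window positions from before that push and at the end fit one projector pose to within about 2 pixels, so I saw no shift. The only direct check was after that first push, from the top camera. It disagreed with its first reading by about 12 pixels, which I put down to the arm blocking the view, and I did not repeat it.
- **Other things:** in the wrist pictures the tape roll, brush, jar, spray can and filling knife looked undisturbed. I did not measure them, and did not check the paper cup and paint tin again.

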